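# Fetch the stout candle from behind the sprung dust flap

### The arm

A 6-joint arm with a two-finger parallel gripper is mounted at the origin on the work surface. World frame = base frame: x ahead of the robot, y to its left, z up, the work surface at z = 0. Lengths are in m, angles in rad, forces in N, time in s.
With the tool pointing down it reaches from about 0.3 to 0.875 m from the base axis. Payload 6.4 kg.
Tool frame: the origin (TCP) lies where the fingers leave the gripper's body, on its centre line; the fingertips stand 73 mm ahead of it and the grasp point (between the pads) lies 54 mm ahead of it; z points along the fingers, y is the line along which they close (so a half turn about z gives the same grasp; the last joint's range is limited). The gripper opens to 85 mm and grips with 20 to 120 N. Pads are 22 mm wide; open, the fingers measure 114 mm over their backs; the gripper's body (76 mm by 85 mm) begins 54 mm behind the grasp point. The pads swing forward as they close: fully open they stand 13 mm farther back than shut.
Start: joints at [-1.317, 0.181, 1.607, -0, 1.354, -0.206], TCP at [0.255, -0.515, 0.304] pointing down, gripper open.
Joint ranges: [-2.99, 2.99], [-0.89, 2.07], [0.3, 2.58], [-1.14, 4.28], [0, 2.63], [-3.12, 3.12]. Speed limits (rad/s): [2.57, 2.57, 3.01, 3.14, 3.14, 3.14].

### API

Orientations are given as a unit quaternion [w, x, y, z].
In Python, from bench import ctrl gives the robot as it stands.
- The arm moves only by the tool carry_out, never from a script. Its argument "steps" is one flat list of numbers, 7 for each row, row after row: the shift along the tool's x, y, z in m, then the turn, a rotation vector about the tool's x, y, z in rad, then the opening, from 0 (shut) to 1 (fully open). In form: [dx, dy, dz, wx, wy, wz, claw, dx, dy, dz, wx, wy, wz, claw, ...]. A call has 1 to 20 rows; each row is the pose to reach, as a shift and turn from the pose commanded when the call began, along the tool's axes at that moment; what a row does not reach only later rows make up. A row lasts 1/10 s, in which the tool goes at most 50 mm and 8.59 degrees, less where a joint would pass 70% of its speed; a pose out of reach is approached as far as the arm can. A call with a gripper value outside its range is refused whole. The fingers move at their own pace and stop on an object; the grip force is fixed at half the most. Time passes only in rows, so rows that repeat a pose let the fingers close. It gives the time, the measured TCP pose, the force, the opening and the grip force at its end, in the units of the state.
- ctrl.get_obs(): the state, without advancing time (a new reading comes with each control period).
- ctrl.camera(name): name is "side" or "top" or "wrist"; returns the picture (480x640x3 uint8, red, green, blue); there is no depth.
- ctrl.camera_params(name): a dict with "vertical_fov" (degrees; the focal length in pixels is half the picture's height over the tangent of half this angle, whatever the lens; pixels are square), "cx", "cy" (the principal point, pixels), "cam_to_world" (4x4, takes a point from camera to world coordinates); the wrist camera has in their place "hand_eye" (4x4, takes a point from camera to tool coordinates, whose origin is the TCP and whose axes are the flange's). Camera axes: x right, y down, z forward; pixel columns grow to the right and rows downward; lengths in m; the calibration is good to about 2 mm. A picture is of the moment at which its call begins: read the wrist's pose just before it. camera_params takes no time and is no camera call.
- ctrl.hand_in(): hands the job in; it is judged then, once.
The state is a dict: "time_s": time; "q": joint angles; "dq": joint speeds; "joint_efforts": joint torques, N m; "eef_pos": TCP position; "eef_rot": TCP orientation; "wrist_force": force on the tool from outside, world axes, zero at the start; "torque": the same for the moment, N m; "opening": opening from 0.0 (shut) to 1.0 (fully open); "grasp_force": force on a finger pad.
Only numpy, scipy, OpenCV 4.12 (cv2) and the standard library are available. Lean on these libraries where they do the work, as an engineer would, in place of code of your own. Each camera call takes 0.05 s, during which the arm holds its last target. There are 200 camera calls.

### The job

Come down in front of the low metal bin, push its clear spring-closing flap back with your hand and, while your hand holds it open, grip the stout candle that stands behind it; draw it straight out to the front, low, so that the flap springs shut. Set the candle down upright on the floor of the empty pocket of the cardboard packing tray, not letting go before it is down. Leave the slim candle in the bin standing where it is.

Things in the scene. Friction and masses are not known exactly. Their poses are not given: they have to be found in the camera images.
- stout_candle: The candle to fetch: red wax, upright, 44 mm across, 60 mm tall, straight-sided to 55 mm, then bevelled, 6 mm wick, thin gold band; about 85 g. It stands on the bin's floor (4 mm thick) under the flap, straight above the hinge line, 50 mm left or right of the flap's middle. Origin: centre of its underside, z up. Two identical candles, not listed, stand in the packing tray.
- slim_candle: A slimmer red candle in the bin, to be left alone: 28 mm across, 60 mm tall, 100 mm beside the stout one. Origin: centre of its underside, z up. The fixed metal bin is 310 mm wide and reaches from 50 mm in front of the candle row to 84 mm behind it; its side and back walls are 24 mm high (34 at the flap's pivots), no front wall. Lifted over 10 mm while under the flap, a candle rubs on it.
- flap: Clear hood-like flap 270 mm wide, curved (radius 67 mm) about its hinge line. Origin: mid-hinge, 20 mm above the table; y along the hinge, x to the bin's back when shut. Tilt of z = opening, 0 (shut) to 1.0 rad. Shut, it roofs the candles; its front rod (8 mm thick) lies 30 mm before the hinge (-x, robot's side), 80 mm above the table (87 at most). 1 N to 2 N on the rod to the back opens it; a spring shuts it.
- pocket: The empty one of three square pockets, in a row along x, in the fixed cardboard packing tray; a thin paper disc on its floor. Origin: centre of the pocket's floor, 3 mm above the table; x along the row, z up. Pockets are 73 mm (x) by 75 mm (y) inside, 76 mm apart; walls 3 mm thick, up to 18 mm above the table. The other two hold upright stout candles 60 mm tall.
Not all that is in view belongs to the job. Leave any blue or pink look-alike of the stout_candle alone.

How it is judged:
On the way, in this order (a step that is already met when the one before it is completed fails the run):
1. the stout candle is gripped while the flap is held open by more than 0.12 rad (angle between flap's own z axis and vertical above 0.12 rad and contact force between the fingers and stout_candle above 0.5 N), for 0.1 s.
2. the stout candle, still gripped, is down in the empty pocket (within 25 mm of its centre, foot less than 20 mm above its floor) (horizontal distance between stout_candle and pocket below 0.025 m and height (world z) of stout_candle below 0.023 m and contact force between the fingers and stout_candle above 0.5 N), for 0.05 s.
At the end, for the whole second after the job is handed in: The stout candle stands released and at rest on the floor of the empty pocket (foot within 7 mm of the floor's height), upright within 10 degrees and within 22 mm of the pocket's centre, and the flap has sprung shut (within 0.08 rad) (horizontal distance between stout_candle and pocket below 0.022 m and height (world z) of stout_candle below 0.01 m and angle between stout_candle's own z axis and vertical below 0.17 rad and linear speed of stout_candle below 0.02 m/s and angle between flap's own z axis and vertical below 0.08 rad and contact force between the fingers and stout_candle below 0.1 N); the robot touches nothing.
It fails at once if the slim candle is moved more than 25 mm or tipped by more than 0.35 rad (distance of slim_candle from where it was at the start of the episode above 0.025 m or angle between slim_candle's own z axis and vertical above 0.35 rad).
It also fails if it takes over 42 s, if anything falls off the work surface, if the arm or the gripper's body presses on something with over 40 N, if the wrist force passes 120 N, or if a joint passes its speed limit or range.

## Working session

There is one attempt and no reset: what is moved stays moved. The work goes in short steps, Python scripts to look and compute and a tool call to move; the robot and the scene stay as the last step left them, time stands still between calls to the robot, and variables do not carry over. Pictures are saved under pics/ and viewed, at most 10 in all, crops included, and the job is handed in when it is done.

Besides the shell and the picture viewer there is one more tool, called after "Call:" as name(argument=value, ...) on one line, values as JSON. carry_out: Moves the arm, as the interface text tells. Its arguments: {"type":"object","properties":{"steps":{"type":"array"}},"required":["steps"]}

```bash
mkdir -p pics; ls
cat > h.py <<'E'
import numpy as np, cv2
from bench import ctrl
from scipy.spatial.transform import Rotation as R
def snap(n,f):
    im=np.asarray(ctrl.camera(n)); cv2.imwrite('pics/'+f,im[:,:,::-1]); return im
def cam(n):
    p=ctrl.camera_params(n); f=240/np.tan(np.radians(p['vertical_fov'])/2)
    if 'cam_to_world' in p: T=np.array(p['cam_to_world'])
    else:
        o=ctrl.get_obs(); W=np.eye(4); q=o['eef_rot']; W[:3,:3]=R.from_quat([q[1],q[2],q[3],q[0]]).as_matrix(); W[:3,3]=o['eef_pos']; T=W@np.array(p['hand_eye'])
    return f,p['cx'],p['cy'],T
def ray(c,u,v):
    f,cx,cy,T=c; d=T[:3,:3]@np.array([(u-cx)/f,(v-cy)/f,1]); return T[:3,3],d
def plane(c,u,v,z):
    o,d=ray(c,u,v); return o+d*(z-o[2])/d[2]
def proj(c,P):
    f,cx,cy,T=c; p=T[:3,:3].T@(np.array(P)-T[:3,3]); return cx+f*p[0]/p[2],cy+f*p[1]/p[2]
E
python3 - <<'E'
from h import *
for n in('top','side'):
    snap(n,n+'1.png'); c=cam(n); print(n,c[0],c[1],c[2],np.round(c[3],3).tolist(), ctrl.camera_params(n).keys())
o=ctrl.get_obs(); print(o)
E
```

```text
pics
top 462.74120678772414 322.38292122848395 240.80413918327469 [[-0.016, -0.989, 0.15, 0.433], [-1.0, 0.019, 0.013, 0.095], [-0.016, -0.15, -0.989, 1.012], [0.0, 0.0, 0.0, 1.0]] dict_keys(['vertical_fov', 'cx', 'cy', 'cam_to_world'])
side 531.5559044645616 328.2511987574738 235.84250198701827 [[0.694, -0.398, 0.6, -0.195], [-0.72, -0.394, 0.571, -0.6], [0.01, -0.828, -0.56, 0.737], [0.0, 0.0, 0.0, 1.0]] dict_keys(['vertical_fov', 'cx', 'cy', 'cam_to_world'])
{'time_s': 0.1, 'q': array([-1.31729891e+00,  1.81477296e-01,  1.60789757e+00,  1.49416164e-05,
        1.35380666e+00, -2.06271736e-01]), 'dq': array([ 0.00060961, -0.00179047, -0.00280052, -0.00030182,  0.00078305,
        0.00020661]), 'joint_efforts': array([ 5.03367119e-04, -4.45875907e+01, -3.52237058e+01, -2.89533773e-04,
        4.11843110e-03, -2.03991490e-07]), 'eef_pos': array([ 0.25508731, -0.51489637,  0.30307327]), 'eef_rot': array([-7.94386302e-04,  9.73692763e-01,  2.27863493e-01, -1.14648316e-05]), 'wrist_force': array([-0.53734001, -0.13899731, -0.82252635]), 'torque': array([ 0.00995818, -0.04222571, -0.01513102]), 'grasp_force': 0.0, 'opening': 0.9997180422914066}
```

View pics/top1.png

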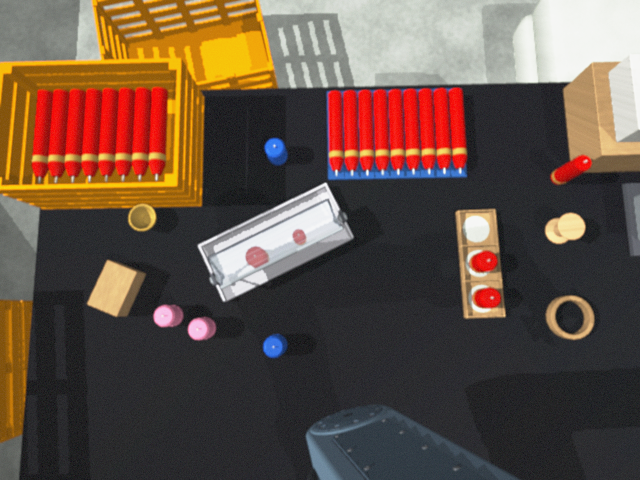

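View pics/side1.png

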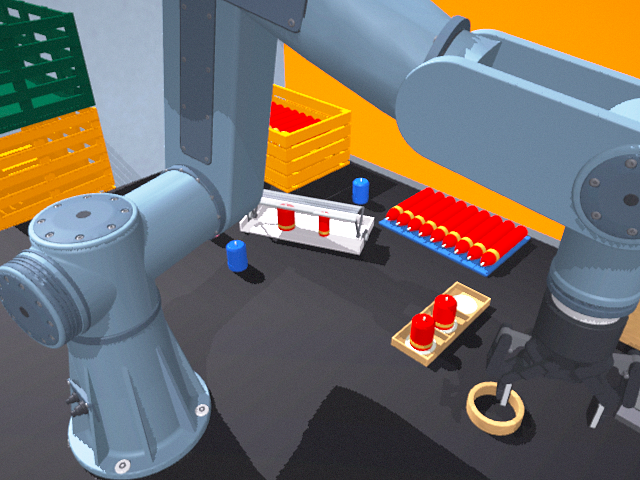

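Top view: candidates for the stout candle are the wide red disc under the flap (256,257), the slim one under the flap (299,237), two tray candles (484,262) and (487,298), red lying ones (crate, blue tray, 575,168), blue (275,150),(274,346) and pink (167,315),(201,328). By the description it is (256,257); the empty pocket is at (477,229). I'll check in a crop and measure.

Run:
```python
from h import *
t=cv2.imread('pics/top1.png'); s=cv2.imread('pics/side1.png')
a=cv2.resize(t[175:310,185:365],None,fx=4,fy=4,interpolation=2)[:, :720]; 
b=cv2.resize(s[170:270,220:400],None,fx=3,fy=3)
cv2.imwrite('pics/crop1.png',a)
def blobs(im,x0,y0,x1,y1,sat=60):
    h=cv2.cvtColor(im,cv2.COLOR_BGR2HSV); m=(((h[...,0]<8)|(h[...,0]>170))&(h[...,1]>sat)&(h[...,2]>60)).astype(np.uint8)
    k=np.zeros_like(m);k[y0:y1,x0:x1]=1
    n,l,st,ce=cv2.connectedComponentsWithStats(m*k)
    return [(st[i].tolist(),ce[i].round(1).tolist()) for i in range(1,n) if st[i][4]>15]
c=cam('top'); d=cam('side')
for st,ce in blobs(t,185,175,365,310): print('top',st,ce,[plane(c,*ce,z).round(3).tolist() for z in(.03,.064)])
for st,ce in blobs(s,220,190,400,260): print('side',st,ce,plane(d,*ce,.034).round(3).tolist())
h=cv2.cvtColor(t,cv2.COLOR_BGR2HSV); m=((h[...,1]<40)&(h[...,2]>180)).astype(np.uint8); k=np.zeros_like(m);k[205:320,450:510]=1
n,l,st,ce=cv2.connectedComponentsWithStats(m*k)
for i in range(1,n):
    if st[i][4]>15: print('disc',st[i],ce[i],plane(c,*ce[i],.003).round(4))
for q in [(456,211),(496,209),(505,317),(466,318)]: print('traycorner',plane(c,*q,.018).round(3))
for q in [(199,243),(326,185),(353,238),(222,300)]: print('bin',plane(c,*q,.024).round(3))
```

```text
top [293, 230, 13, 15, 139] [298.9, 236.5] [[0.592, 0.158, 0.03], [0.587, 0.156, 0.064]]
top [246, 247, 22, 20, 328] [256.1, 256.5] [[0.551, 0.25, 0.03], [0.547, 0.245, 0.064]]
side [277, 207, 18, 19, 282] [285.4, 216.5] [0.546, 0.252, 0.034]
side [385, 208, 15, 15, 148] [392.9, 214.4] [0.744, 0.068, 0.034]
side [319, 215, 11, 17, 154] [323.6, 223.1] [0.592, 0.163, 0.034]
side [278, 226, 17, 5, 32] [286.8, 228.8] [0.511, 0.208, 0.034]
side [318, 232, 12, 5, 24] [323.5, 234.8] [0.555, 0.127, 0.034]
disc [464 216  25  26 530] [476.04339623 228.37924528] [ 0.6074 -0.2309  0.003 ]
disc [467 250  14  12  55] [472.14545455 254.21818182] [ 0.5503 -0.2186  0.003 ]
disc [467 266  20  11  72] [475.40277778 272.40277778] [ 0.5105 -0.2231  0.003 ]
disc [471 285  16  10  55] [477.09090909 287.96363636] [ 0.4768 -0.2245  0.003 ]
disc [471 302  19  11  69] [478.8115942  308.30434783] [ 0.4332 -0.2253  0.003 ]
traycorner [ 0.644 -0.185  0.018]
traycorner [ 0.647 -0.272  0.018]
traycorner [ 0.414 -0.274  0.018]
traycorner [ 0.413 -0.192  0.018]
bin [0.583 0.375 0.024]
bin [0.707 0.098 0.024]
bin [0.588 0.042 0.024]
bin [0.46  0.323 0.024]
```

View pics/crop1.png

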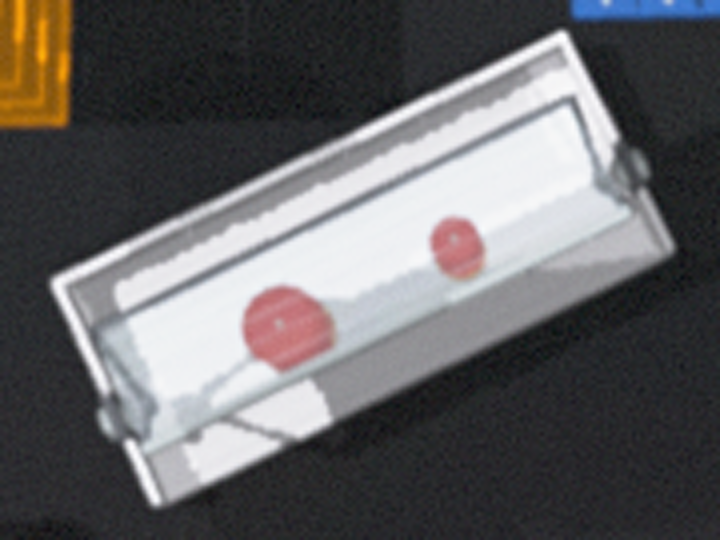

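The crop confirms it: the wide disc (about 22 px across, at 256,257) is the stout candle, left of the slim one (299,237). Candle ≈ (0.548, 0.249), back direction ≈ 24.5°, pocket ≈ (0.607, −0.231). The next move takes the hand above the front of the bin.

Call:
carry_out(steps=[0.526, -0.557, 0.05, 0, 0, 0.03, 1, 0.526, -0.557, 0.05, 0, 0, 0.03, 1, 0.526, -0.557, 0.05, 0, 0, 0.03, 1, 0.526, -0.557, 0.05, 0, 0, 0.03, 1, 0.526, -0.557, 0.05, 0, 0, 0.03, 1, 0.526, -0.557, 0.05, 0, 0, 0.03, 1, 0.526, -0.557, 0.05, 0, 0, 0.03, 1, 0.526, -0.557, 0.05, 0, 0, 0.03, 1, 0.526, -0.557, 0.05, 0, 0, 0.03, 1, 0.526, -0.557, 0.05, 0, 0, 0.03, 1, 0.526, -0.557, 0.05, 0, 0, 0.03, 1, 0.526, -0.557, 0.05, 0, 0, 0.03, 1, 0.526, -0.557, 0.05, 0, 0, 0.03, 1, 0.526, -0.557, 0.05, 0, 0, 0.03, 1, 0.526, -0.557, 0.05, 0, 0, 0.03, 1, 0.526, -0.557, 0.05, 0, 0, 0.03, 1, 0.526, -0.557, 0.05, 0, 0, 0.03, 1, 0.526, -0.557, 0.05, 0, 0, 0.03, 1, 0.526, -0.557, 0.05, 0, 0, 0.03, 1, 0.526, -0.557, 0.05, 0, 0, 0.03, 1])

```text
time_s: 2.1
eef_pos: [0.4793, 0.2161, 0.254]
eef_rot: [0.0, 0.977, 0.212, 0.0]
wrist_force: [0.5, 0.6, 0.1]
opening: 1.002
grasp_force: 0.0
```

Run:
```python
from h import *
o=ctrl.get_obs(); print(o['time_s'],o['eef_pos'],o['eef_rot'],o['q'].round(2))
c=cam('wrist'); print(np.round(c[3],3).tolist(),c[:3]); im=snap('wrist','wrist1.png')
print('expect candle top',proj(c,(.548,.249,.064)))
```

```text
2.1 [0.47934112 0.21613224 0.25402072] [7.20926288e-05 9.77179107e-01 2.12417010e-01 2.65626139e-05] [ 0.2   0.12  1.78 -0.    1.24  1.34]
[[0.415, -0.871, -0.262, 0.548], [-0.91, -0.398, -0.12, 0.247], [0.0, 0.288, -0.957, 0.323], [0.0, 0.0, 0.0, 1.0]] (np.float64(370.7787948472591), 318.51046323728605, 239.5704940352064)
expect candle top (np.float64(316.2169066432876), np.float64(126.59965618117455))
```

View pics/wrist1.png

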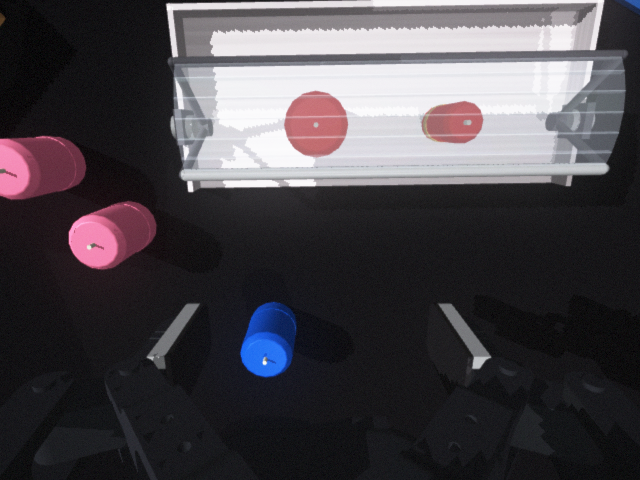

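Wrist view: stout candle at (316,124), exactly where predicted, slim one at (455,122), the rod on row ~172, level with the picture. A blue look-alike at (268,345) stands in front of the bin, so I compute its clearances.

Run:
```python
from h import *
c=cam('wrist'); t=cam('top'); o=ctrl.get_obs()
h=2*np.arctan2(.212417,.977179); b=np.array([np.cos(h),np.sin(h)]); y=np.array([np.sin(h),-np.cos(h)])
def rel(P): d=P[:2]-o['eef_pos'][:2]; return (np.round(1000*np.array([d@b,d@y]),1)).tolist()
print('candle wick',rel(plane(c,316,124,.069)),plane(c,316,124,.069),'disc top',rel(plane(c,316,124,.062)))
print('slim top',rel(plane(c,467,122,.066)))
print('rod',rel(plane(c,183,174,.08)),rel(plane(c,607,170,.08)))
print('front edge',rel(plane(c,192,190,.0)),rel(plane(c,571,186,.0)))
print('blue wick',rel(plane(c,266,360,.068)),'foot',rel(plane(c,272,312,.02)),'top cam',rel(plane(t,274,342,.06)))
print('pink wick',rel(plane(c,91,246,.068)))
```

```text
candle wick [77.8, -1.5] [0.5495324  0.24986345 0.069     ] disc top [77.8, -1.6]
slim top [79.1, 98.5]
rod [46.5, -88.1] [49.2, 187.5]
front edge [23.2, -110.7] [26.8, 220.7]
blue wick [-102.0, -41.7] foot [-84.8, -42.0] top cam [-100.2, -37.2]
pink wick [-6.5, -164.4]
```

Call:
carry_out(steps=[0, -0.001, 0.04, 0, 0, 0.008, 1, 0, -0.001, 0.08, 0, 0, 0.008, 1, 0, -0.001, 0.115, 0, 0, 0.008, 1, 0, -0.001, 0.14, 0, 0, 0.008, 1, 0, -0.001, 0.158, 0, 0, 0.008, 1, 0, -0.001, 0.158, 0, 0, 0.008, 1, 0, -0.001, 0.158, 0, 0, 0.008, 1])

```text
time_s: 2.85
eef_pos: [0.4792, 0.2177, 0.0963]
eef_rot: [-0.0, 0.978, 0.209, -0.0]
wrist_force: [0.3, -0.5, -0.2]
opening: 0.999
grasp_force: 0.0
```

Call:
carry_out(steps=[0.013, 0, 0, 0, 0, 0, 1, 0.026, 0, 0, 0, 0, 0, 1, 0.039, 0, 0, 0, 0, 0, 1, 0.052, 0, 0, 0, 0, 0, 1, 0.065, 0, 0, 0, 0, 0, 1, 0.077, 0, 0, 0, 0, 0, 1, 0.077, 0, 0, 0, 0, 0, 1])

```text
time_s: 3.55
eef_pos: [0.5514, 0.2501, 0.0981]
eef_rot: [-0.0, 0.978, 0.209, 0.002]
wrist_force: [0.1, -0.6, 0.4]
opening: 1.003
grasp_force: 0.0
```

Run:
```python
from h import *
o=ctrl.get_obs(); print(o['eef_pos'],o['wrist_force'])
w=snap('wrist','w2.png'); s=snap('side','s2.png')
cv2.imwrite('pics/both2.png',np.hstack([cv2.resize(w,(400,300)),cv2.resize(s[150:285,200:380],(400,300))])[:,:,::-1])
```

```text
[0.5514377  0.25008151 0.09814632] [ 0.07770714 -0.58856258  0.44912477]
```

View pics/both2.png

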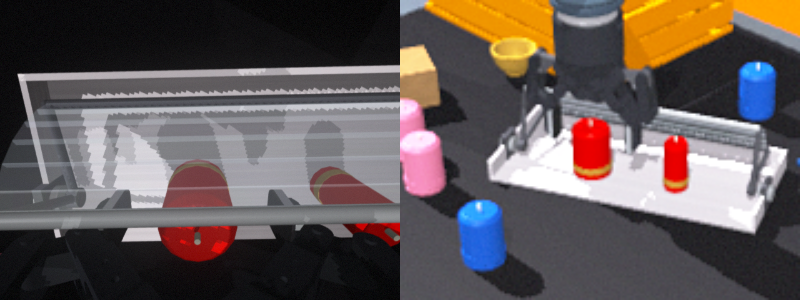

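Flap is held back by the fingers (rod in the wrist view at row ~215 of 300, behind the fingers in the side view), with the candle between the fingers at (197,235) of the left half. Now I close the gripper.

Call:
carry_out(steps=[-0.001, 0, 0, 0, 0, 0, 0.5, -0.001, 0, 0, 0, 0, 0, 0.4, -0.001, 0, 0, 0, 0, 0, 0, -0.001, 0, 0, 0, 0, 0, 0, -0.001, 0, 0, 0, 0, 0, 0, -0.001, 0, 0, 0, 0, 0, 0, -0.001, 0, 0, 0, 0, 0, 0, -0.001, 0, 0, 0, 0, 0, 0])

```text
time_s: 4.45
eef_pos: [0.5485, 0.2494, 0.0964]
eef_rot: [-0.0, 0.978, 0.209, 0.0]
wrist_force: [-1.1, -0.4, 5.5]
opening: 0.501
grasp_force: 61.1
```

Run:
```python
from h import *
c=cam('wrist')
o=ctrl.get_obs(); print(o['eef_pos'],o['grasp_force'],o['opening'])
d=plane(c,320,344,.086)-o['eef_pos']; print('rod ahead of tcp',d[:2]@np.array([.913,.408]))
```

```text
[0.54852641 0.24936093 0.09637991] 61.10146813094616 0.500690435731021
rod ahead of tcp 0.02446006630077332
```

Call:
carry_out(steps=[0, 0, -0.003, 0, 0, 0, 0, 0, 0, -0.003, 0, 0, 0, 0, -0.01, 0, -0.003, 0, 0, 0, 0, -0.02, 0, -0.003, 0, 0, 0, 0, -0.03, 0, -0.003, 0, 0, 0, 0, -0.04, 0, -0.003, 0, 0, 0, 0, -0.05, 0, -0.003, 0, 0, 0, 0, -0.06, 0, -0.003, 0, 0, 0, 0, -0.07, 0, -0.003, 0, 0, 0, 0, -0.08, 0, -0.003, 0, 0, 0, 0, -0.088, 0, -0.003, 0, 0, 0, 0, -0.09, 0, -0.003, 0, 0, 0, 0, -0.09, 0, -0.003, 0, 0, 0, 0])

```text
time_s: 5.75
eef_pos: [0.4661, 0.2124, 0.099]
eef_rot: [-0.0, 0.978, 0.209, 0.0]
wrist_force: [-0.5, -0.0, -1.2]
opening: 0.505
grasp_force: 61.0
```

Run:
```python
from h import *
o=ctrl.get_obs(); print(o['eef_pos'],o['wrist_force'],o['grasp_force'])
w=snap('wrist','w3.png'); s=snap('side','s3.png')
cv2.imwrite('pics/both3.png',np.hstack([cv2.resize(w,(400,300)),cv2.resize(s[150:285,200:380],(400,300))])[:,:,::-1])
```

```text
[0.46608568 0.21237027 0.09900631] [-0.48722615 -0.01472489 -1.2236536 ] 60.95627800561488
```

View pics/both3.png

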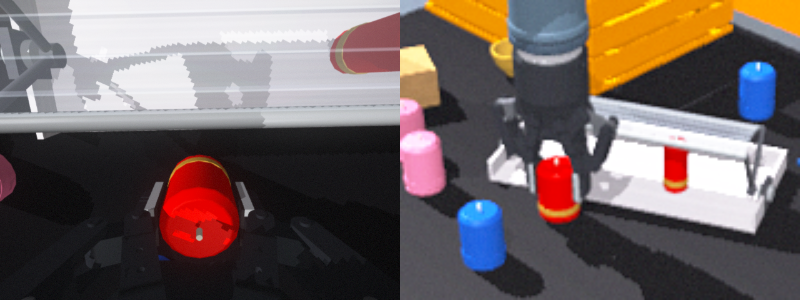

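The candle is out and gripped ((200,220) left half), the flap is shut and the slim candle still stands (675,165). Next I lift it and carry it to just short of the pocket, so the wrist camera sees the pocket.

Call:
carry_out(steps=[0, 0, -0.04, 0, 0, 0, 0, 0, 0, -0.085, 0, 0, 0, 0, 0, 0, -0.13, 0, 0, 0, 0, -0.009, 0.03, -0.15, 0, 0, 0.03, 0, -0.021, 0.07, -0.15, 0, 0, 0.09, 0, -0.033, 0.11, -0.15, 0, 0, 0.15, 0, -0.045, 0.15, -0.15, 0, 0, 0.2, 0, -0.056, 0.19, -0.15, 0, 0, 0.25, 0, -0.068, 0.23, -0.15, 0, 0, 0.3, 0, -0.08, 0.27, -0.15, 0, 0, 0.35, 0, -0.092, 0.31, -0.15, 0, 0, 0.4, 0, -0.104, 0.35, -0.15, 0, 0, 0.403, 0, -0.115, 0.39, -0.15, 0, 0, 0.403, 0, -0.123, 0.415, -0.15, 0, 0, 0.403, 0, -0.1275, 0.429, -0.15, 0, 0, 0.403, 0, -0.1275, 0.429, -0.15, 0, 0, 0.403, 0, -0.1275, 0.429, -0.15, 0, 0, 0.403, 0])

```text
time_s: 7.55
eef_pos: [0.5254, -0.2302, 0.2486]
eef_rot: [-0.001, 1.0, 0.009, -0.0]
wrist_force: [0.5, 0.6, -1.7]
opening: 0.502
grasp_force: 61.4
```

Run:
```python
from h import *
o=ctrl.get_obs(); print(o['time_s'],o['eef_pos'],o['eef_rot'],o['grasp_force'],o['wrist_force'])
c=cam('wrist'); w=snap('wrist','w4.png')
h=cv2.cvtColor(w,cv2.COLOR_RGB2HSV); m=((h[...,1]<45)&(h[...,2]>170)).astype(np.uint8)
n,l,st,ce=cv2.connectedComponentsWithStats(m)
for i in range(1,n):
    if st[i][4]>200: print(st[i],ce[i],plane(c,*ce[i],.003).round(4))
```

```text
7.55 [ 0.52537487 -0.23020802  0.24856771] [-5.42760357e-04  9.99955259e-01  9.43845749e-03 -3.18420639e-04] 61.43114120699465 [ 0.51808362  0.62132732 -1.66595294]
[ 283   80   72   76 4322] [318.55900046 117.60620083] [ 0.6083 -0.2278  0.003 ]
[286 178  66  45 822] [318.50243309 193.54622871] [ 0.5466 -0.2289  0.003 ]
```

View pics/w4.png

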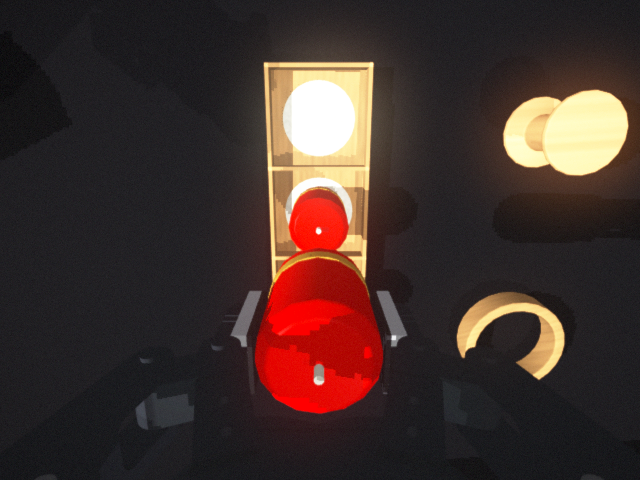

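Wrist view: the paper disc of the empty pocket is at (319,118), with a neighbour candle at (318,225) and the held candle hanging straight below. Next: 81 mm ahead, then lower.

Call:
carry_out(steps=[0.03, 0, 0, 0, 0, 0, 0, 0.06, 0, 0, 0, 0, 0, 0, 0.081, 0, 0, 0, 0, 0, 0, 0.081, 0, 0.02, 0, 0, 0, 0, 0.081, 0, 0.05, 0, 0, 0, 0, 0.081, 0, 0.08, 0, 0, 0, 0, 0.081, 0, 0.105, 0, 0, 0, 0, 0.081, 0, 0.125, 0, 0, 0, 0, 0.081, 0, 0.138, 0, 0, 0, 0, 0.081, 0, 0.146, 0, 0, 0, 0, 0.081, 0, 0.149, 0, 0, 0, 0, 0.081, 0, 0.149, 0, 0, 0, 0])

```text
time_s: 8.8
eef_pos: [0.6068, -0.2294, 0.1003]
eef_rot: [0.0, 1.0, 0.01, 0.0]
wrist_force: [-0.1, 0.5, -0.7]
opening: 0.501
grasp_force: 61.4
```

Call:
carry_out(steps=[0, 0, 0.001, 0, 0, 0, 0, 0, 0, 0.002, 0, 0, 0, 0, 0, 0, 0.003, 0, 0, 0, 0, 0, 0, 0.004, 0, 0, 0, 0, 0, 0, 0.004, 0, 0, 0, 0, 0, 0, 0.004, 0, 0, 0, 0])

```text
time_s: 9.4
eef_pos: [0.6064, -0.2297, 0.0959]
eef_rot: [-0.0, 1.0, 0.009, -0.0]
wrist_force: [0.2, 0.4, -0.2]
opening: 0.498
grasp_force: 61.4
```

Call:
carry_out(steps=[0, 0, 0.0005, 0, 0, 0, 0, 0, 0, 0.001, 0, 0, 0, 0, 0, 0, 0.001, 0, 0, 0, 0])

```text
time_s: 9.7
eef_pos: [0.6066, -0.2297, 0.0954]
eef_rot: [0.0, 1.0, 0.009, 0.0]
wrist_force: [-2.4, 0.3, 5.2]
opening: 0.502
grasp_force: 62.0
```

The wrist force rose to 5 N, so the candle is down. I release it and rise.

Call:
carry_out(steps=[0, 0, 0, 0, 0, 0, 0.6, 0, 0, 0, 0, 0, 0, 0.75, 0, 0, 0, 0, 0, 0, 0.85, 0, 0, 0, 0, 0, 0, 0.85, 0, 0, 0, 0, 0, 0, 0.85, 0, 0, -0.01, 0, 0, 0, 0.85, 0, 0, -0.025, 0, 0, 0, 0.85, 0, 0, -0.05, 0, 0, 0, 0.85, 0, 0, -0.085, 0, 0, 0, 0.85, 0, 0, -0.12, 0, 0, 0, 0.85, -0.03, 0, -0.15, 0, 0, 0, 0.85, -0.07, 0, -0.15, 0, 0, 0, 0.85, -0.08, 0, -0.15, 0, 0, 0, 0.85, -0.08, 0, -0.15, 0, 0, 0, 0.85, -0.08, 0, -0.15, 0, 0, 0, 0.85])

```text
time_s: 11.2
eef_pos: [0.5272, -0.2314, 0.2457]
eef_rot: [0.0, 1.0, 0.009, 0.001]
wrist_force: [0.1, -0.3, 0.9]
opening: 0.849
grasp_force: 0.0
```

Run:
```python
from h import *
o=ctrl.get_obs(); print(o['time_s'],o['eef_pos'],o['grasp_force'],o['wrist_force'],o['opening'])
c=cam('wrist'); w=snap('wrist','w5.png'); s=snap('side','s5.png')
print('expected axis px',proj(c,(.6075,-.229,.063)),proj(c,(.6075,-.229,.003)))
cv2.imwrite('pics/both5.png',np.hstack([cv2.resize(w,(400,300)),cv2.resize(s[140:380,220:540],(400,300))])[:,:,::-1])
```

```text
11.2 [ 0.52720957 -0.23138804  0.24570447] 0.0 [ 0.13164721 -0.29125139  0.9357706 ] 0.8492174594297522
expected axis px (np.float64(317.8636548117217), np.float64(120.02822435253667)) (np.float64(317.94164572486244), np.float64(121.65979944222286))
```

View pics/both5.png

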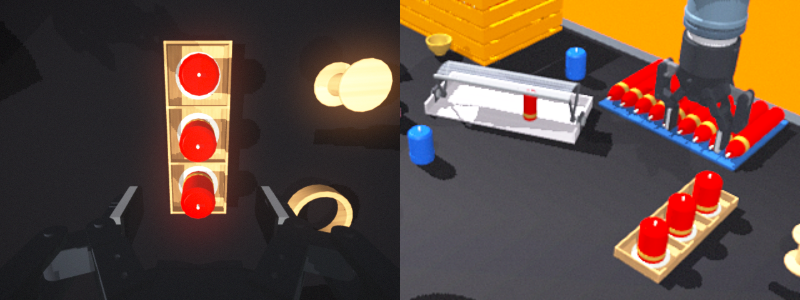

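The candle stands upright and centred on the disc ((199,75), left half), all three pockets are full, the flap is shut, and the slim candle still stands. I'm handing in.

```bash
python3 -c "
from bench import ctrl
print(ctrl.hand_in())"
```

```text
the job is handed in; nothing more can be done
None
```

The stout candle stands upright and released in the empty pocket, the flap has sprung shut, the slim candle was left standing, and the job was handed in after about 11 s of the 42 s allowed; hand-in returned no verdict.

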